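# Unclip the tripped module and send it down the return lane

## Task

Two control modules are clipped side by side on a rail; one has a red plate on top. Pull the red-topped module straight up off the rail against its spring catches and stand it upright on the bare desk, letting go of it. Then take it again by its other pair of faces, set it upright between the tall guides at the upper end of the sloped roller lane and let go there, so that it runs down by itself to the stop; leave the green-topped module clipped on, never let the red one tip over, and do not disturb the jar, beaker or tape.

Things in the scene. Friction and masses are not known exactly. Their poses are not given: they have to be found in the camera images.
- red_module: module to remove: upright white block with a red plate on top, 62 mm along its x, 50 mm along y, 85 mm high (z), 0.17 to 0.35 kg. Origin: centre of its underside. It stands stably on two grey skids along y (18 mm high, a bead on their inner lower edge). Its four faces are flat; grip anywhere above z = 30 mm. Same shape after a half turn about z
- green_module: a module of the same shape with a green plate on top; stays on the rail
- rail_stand: fixed bench stand of the rail: base plate 100 mm (x) by 154 mm (y), 12 mm thick; origin: centre of its underside on the desk. Modules straddle the rail at y = -28 and 28 mm (either way round), their x along its x, undersides 22 mm and tops 107 mm above the desk, 6 mm apart: there they must be gripped by the two faces that look to its -x and +x (62 mm apart)
- rail_top (a point): middle of the top of the aluminium rail, 36 mm wide, along the stand's y, 40 mm above the desk; a thin rib stands 9 mm above it between and beside the modules. At each module two sprung catches (orange rods in the rail's flanks) hold its skids: a straight upward pull of about 10 to 20 N, weight included, frees it within 10 mm of lift; clear of rail and ribs after 30 mm
- lane_deck: sloped roller deck of the fixed return lane. Origin: middle of its 300 mm length, on the top plane of its free-turning grey rollers (14 mm thick, 18 mm apart), 62 mm above the desk; x points downhill along the lane (0.22 rad, 12.6 degrees, below level), y across it, z square off the roller plane. Side walls 72 mm apart inside, 5 mm thick, 40 mm high along the lower half. A released module rolls down by itself in 1 to 2 s
- lane_bay (a point): point on the roller plane in the middle of the loading bay (deck x = -150 to -20 mm), where the module is set: walls there are 72 mm high with outward lips to 78 mm, upper end open. The module goes in with its x across the lane, 5 mm play each side, so no room for fingers between it and the walls: hold it by the faces that look up and down the lane
- lane_stop (a point): foot of the upper face of the black stop, 50 mm high, at the lane's lower end (deck x = 142 mm); a module against it has its origin at deck x = 117 mm
- sample_jar: bystander: glass jar with brass-coloured lid, 64 mm across, 94 mm high, origin centre of its underside
- beaker: bystander: clear plastic beaker, 70 mm across, 90 mm high, origin centre of its underside
- packing_tape: bystander: roll of brown tape lying flat, 98 mm across, 48 mm high, origin centre of its underside
- free_desk (a point): point on the desk top in the middle of a patch that is always bare, about 120 mm square, nearer the robot than the rail: room to stand the module down
- boom_end (a point): free end (a 28 mm black clamp block) of the filling machine's thin boom, 365 mm above the desk. The boom and its stand run from here to the left (+y) to the machine, 0.29 to 0.38 m up; the machine's case (y = 0.25 to 0.64 m, from x = 0.45 m) is 0.18 m high. Keep arm and gripper clear: pass above 0.45 m, or stay to the right (-y)
Mind the look-alikes: they are no part of the job. What is shaped like the red_module but orange is not meant.

How it is judged (in metres and radians):
On the way, in this order (a step that is already met when the one before it is completed fails the run):
1. the red module is lifted clear of the rail (z of red_module in the frame of rail_stand above 0.06 m), for 0.1 s.
2. the red module stands upright on the desk, let go (height (world z) of red_module below 0.005 m and angle between red_module's own z axis and vertical below 0.1 rad and contact force between the fingers and red_module below 0.1 N), for 0.2 s.
3. the red module stands between the tall guides at the upper end of the lane (x of red_module in the frame of lane_deck between -0.13 and -0.035 m and y of red_module in the frame of lane_deck between -0.008 and 0.008 m and z of red_module in the frame of lane_deck between -0.006 and 0.015 m and angle between the z axis of red_module and the z axis of lane_deck, either way round below 0.4 rad), for 0.1 s.
At the end, for the whole second after the job is handed in: The red module stands on the lane's rollers against the stop (within 12 mm up the lane), upright to the roller plane within 0.1 rad, at rest and released; the green module is still seated on the rail (within 4 mm in height) (x of red_module in the frame of lane_deck between 0.105 and 0.125 m and y of red_module in the frame of lane_deck between -0.008 and 0.008 m and z of red_module in the frame of lane_deck between -0.006 and 0.006 m and angle between the z axis of red_module and the z axis of lane_deck, either way round below 0.1 rad and linear speed of red_module below 0.01 m/s and contact force between the fingers and red_module below 0.1 N and z of green_module in the frame of rail_stand between 0.018 and 0.026 m); the robot touches nothing.
It fails at once if the green module is pulled up or shifted by more than 6 mm (distance of green_module from where it was at the start of the episode above 0.006 m).
It fails at once if the red module tips over (leans more than 0.9 rad) (angle between red_module's own z axis and vertical above 0.9 rad).
It fails at once if the gripper touches the red module inside the lower part of the lane instead of letting it run down (x of red_module in the frame of lane_deck between 0.02 and 0.16 m and y of red_module in the frame of lane_deck between -0.04 and 0.04 m and z of red_module in the frame of lane_deck between -0.02 and 0.04 m and contact force between the fingers and red_module above 0.3 N).
It fails at once if the jar, beaker or tape is moved by more than 30 mm (distance of any of sample_jar, beaker, packing_tape from where it was at the start of the episode above 0.03 m).
It also fails if it takes over 67 s, if anything falls off the work surface, if the arm or the gripper's body presses on something with over 40 N, if the wrist force passes 120 N, or if a joint passes its speed limit or range.

## Robot

A 6-joint arm with a two-finger parallel gripper is mounted at the origin on a cart in front of the work surface, level with it; the furniture and walls round the work are solid. World frame = base frame: x ahead of the robot, y to its left, z up, the work surface at z = 0. Lengths are in m, angles in degrees, forces in N, time in s.
With the tool pointing down it reaches from about 0.275 to 0.75 m from the base axis. Payload 10.2 kg.
Tool frame: the origin (TCP) lies at the very end of the fingers, on their centre line; the grasp point (between the pads) lies 19 mm behind it; z points along the fingers, x is the direction in which the jaws open and shut, and the axes are right-handed (so a half turn about z gives the same grasp; the last joint's range is limited). The gripper opens to 88 mm and grips with 3 to 60 N. Pads are 18 mm wide; open, the fingers measure 123 mm over their backs; the gripper's body (75 mm by 187 mm) begins 45 mm behind the grasp point.
Start: joints at [52.059, 17.928, 85.812, -0, 76.261, -12.8], TCP at [0.223, 0.475, 0.239] pointing down, gripper open.
Joint ranges: [-168.41, 168.41], [-55.51, 124.54], [10.69, 146.95], [-70.63, 250.63], [1, 178], [-165.06, 165.06]. Speed limits (degrees/s): [136.94, 136.94, 172.46, 180, 180, 180].

## Interface

Orientations are given as [roll, pitch, yaw] about the fixed x, y, z axes, in that order (R = Rz(yaw) Ry(pitch) Rx(roll)).
In Python, from bench import move_pose, line_to, move_j, set_gripper, hold, ik, camera, PlanningError, sign_off, current_t, current_joint_positions, current_qd, current_joint_torque, current_eef_pos, current_eef_rot, current_contact_force, current_wrist_torque, current_grip_width gives the robot as it stands. The module is installed in compiled form; this text tells all that it offers. Calls block until the motion is done:
- move_pose(position, orientation): joint-space move of the TCP to a pose.
- line_to(position, frame=None, speed=0.15, stop_force=None): straight line of the TCP; frame=None keeps the orientation; speed is the mean speed in m/s. With stop_force (N) it stops when the force on the tool has changed by that much, and returns True; else False.
- move_j(angles): joint-space move.
- set_gripper(opening, force=None): finger opening in m; force is the grip in N (None keeps the last); returns when the fingers have stopped.
- hold(seconds).
- ik(position, orientation): joint angles nearest the present ones, or None.
- camera(name): name is "scene" or "top"; returns a dict with "color" (400x640x3 uint8, red, green, blue), "K" (3x3 intrinsics, pixels), "distortion" ([k1, k2, p1, p2, k3] as OpenCV has them; the pictures are not rectified), "extrinsics" (4x4, takes a point from camera to world coordinates). Camera axes: x right, y up, looking along -z (the intrinsics and any distortion apply to the point x, -y, -z); pixel columns grow to the right and rows downward; lengths in m; the calibration is good to about 2 mm. A picture is of the moment at which its call begins. There is no depth.
A pose or a line that the arm cannot do raises PlanningError and nothing moves.
- sign_off(): hands the job in, once; it reports no verdict.
Readings, each from a call of its own:
- current_t(): time.
- current_joint_positions(): joint angles.
- current_qd(): joint speeds.
- current_joint_torque(): joint torques, N m.
- current_eef_pos(): TCP position.
- current_eef_rot(): TCP orientation.
- current_contact_force(): force on the tool from outside, world axes, zero at the start.
- current_wrist_torque(): the same for the moment, N m.
- current_grip_width(): finger opening in m.
Only numpy, scipy, OpenCV 4.12 (cv2) and the standard library are available. Lean on these libraries where they do the work, as an engineer would, in place of code of your own. Each camera call takes 0.05 s, during which the arm holds its last target.

## Working session

There is one attempt and no reset: what is moved stays moved. The work goes in short steps, each a Python script; the robot and the scene stay as the last script left them, time stands still between calls to the robot, and variables do not carry over. Pictures are saved under pics/ and viewed, and the job is handed in when it is done.

```bash
mkdir -p pics; ls
python3 - <<'E'
from bench import *
import cv2, numpy as np, pickle
np.set_printoptions(precision=4,suppress=True)
for n in ("scene","top"):
    c=camera(n); cv2.imwrite(f"pics/{n}0.png",c["color"][:,:,::-1]); pickle.dump(c,open(f"pics/{n}0.pkl","wb"))
    print(n,c["K"],c["distortion"],c["extrinsics"])
print(current_t(),current_eef_pos(),current_eef_rot())
E
```

```text
pics
scene [[501.2231   0.     312.0691]
 [  0.     501.2231 199.5781]
 [  0.       0.       1.    ]] [-0.1006  0.      0.      0.      0.    ] [[ 0.6147  0.4124 -0.6724 -0.3015]
 [-0.7887  0.3112 -0.5302 -0.7775]
 [-0.0094  0.8562  0.5166  0.9124]
 [ 0.      0.      0.      1.    ]]
top [[460.4618   0.     314.5344]
 [  0.     460.4618 204.4849]
 [  0.       0.       1.    ]] [-0.1007  0.      0.      0.      0.    ] [[-0.0077  0.9961 -0.0881  0.4514]
 [-0.9997 -0.0056  0.0235 -0.0439]
 [ 0.0229  0.0882  0.9958  1.6429]
 [ 0.      0.      0.      1.    ]]
0.1 [0.2229 0.4751 0.2382] [-179.9858    0.0629   64.8579]
```

View pics/scene0.png

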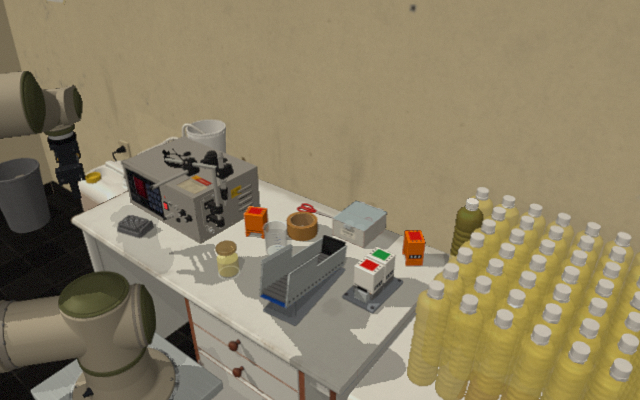

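View pics/top0.png

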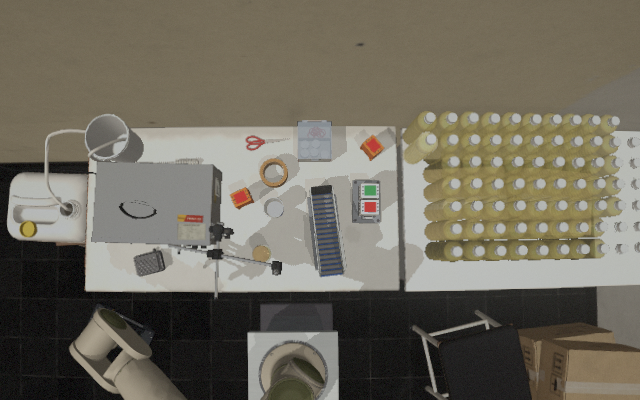

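Run:
```python
import cv2
a=cv2.imread("pics/scene0.png"); b=cv2.imread("pics/top0.png")
cv2.imwrite("pics/s_c.png",cv2.resize(a[195:345,220:440],None,fx=3.6,fy=3.6,interpolation=cv2.INTER_CUBIC))
cv2.imwrite("pics/t_c.png",cv2.resize(b[115:295,210:410],None,fx=3.3,fy=3.3,interpolation=cv2.INTER_CUBIC))
```

```text
(no output)
```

View pics/s_c.png

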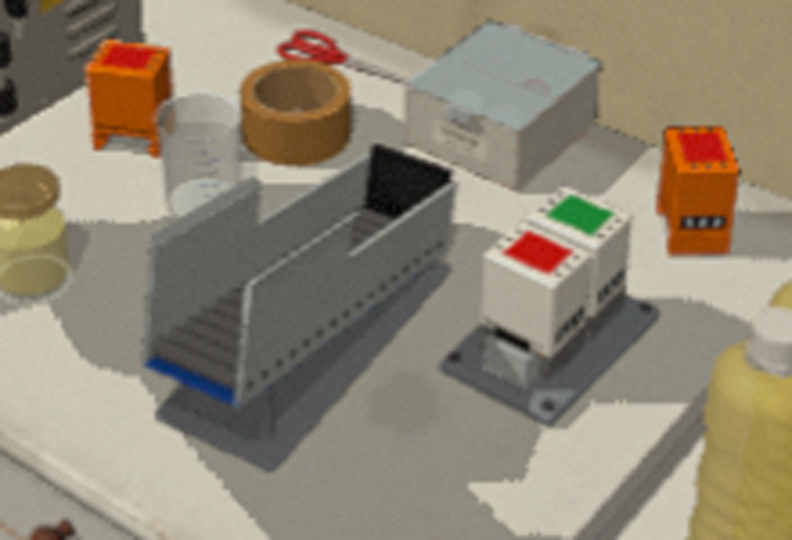

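View pics/t_c.png

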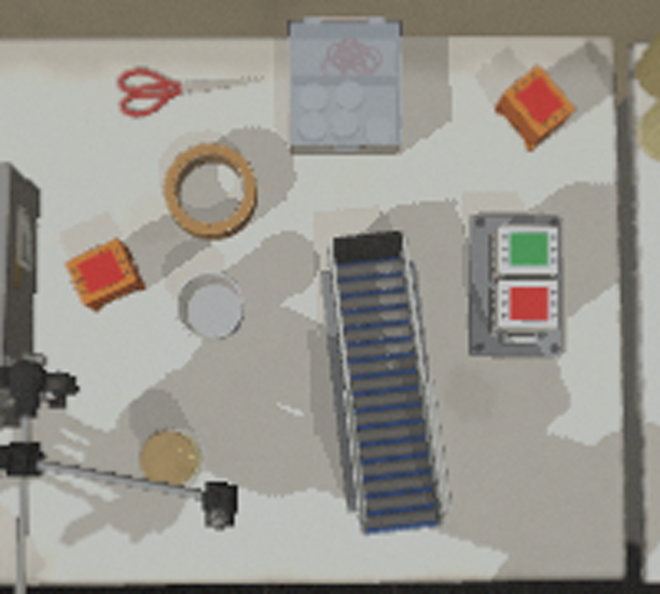

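```bash
cat > h.py <<'E'
import numpy as np, cv2, pickle
np.set_printoptions(precision=4,suppress=True)
def load(n): return pickle.load(open(f"pics/{n}.pkl","rb"))
def ray(c,px):
    u=cv2.undistortPoints(np.array([[px]],float),c["K"],np.array(c["distortion"]))[0,0]
    E=c["extrinsics"]; d=E[:3,:3]@np.array([u[0],-u[1],-1.]); return E[:3,3],d
def onz(c,px,z):
    o,d=ray(c,px); return o+d*(z-o[2])/d[2]
def proj(c,P):
    P=np.atleast_2d(P); E=c["extrinsics"]; q=(P-E[:3,3])@E[:3,:3]; q=q*[1,-1,-1]
    return cv2.projectPoints(q,np.zeros(3),np.zeros(3),c["K"],np.array(c["distortion"]))[0][:,0]
def tri(c1,p1,c2,p2):
    o1,d1=ray(c1,p1);o2,d2=ray(c2,p2)
    s=np.linalg.lstsq(np.c_[d1,-d2],o2-o1,rcond=None)[0]
    a=o1+s[0]*d1;b=o2+s[1]*d2; return (a+b)/2,np.linalg.norm(a-b)
def blob(c,col,roi):
    x0,y0,x1,y1=roi; im=c["color"].astype(int); r,g,b=im[...,0],im[...,1],im[...,2]
    m=(r>g+70)&(r>b+70)&(g<90) if col=="r" else (g>r+40)&(g>b+30)
    w=np.zeros_like(m);w[y0:y1,x0:x1]=1;m&=w
    ys,xs=np.nonzero(m); 
    return np.array([xs.mean(),ys.mean()]),len(xs),m
E
python3 - <<'E'
from h import *
s=load("scene0");t=load("top0")
R=[blob(s,"r",(350,250,400,300)),blob(t,"r",(355,195,385,220))]
G=[blob(s,"g",(350,240,400,300)),blob(t,"g",(355,175,385,200))]
for n,B in(("red",R),("green",G)):
    print(n,[(b[0],b[1]) for b in B],tri(s,B[0][0],t,B[1][0]),onz(s,B[0][0],.107),onz(t,B[1][0],.107))
a=s["color"][:,:,::-1]; b=t["color"][:,:,::-1]
cv2.imwrite("pics/s_lane.png",cv2.resize(a[225:325,250:355],None,fx=7,fy=6,interpolation=cv2.INTER_CUBIC))
cv2.imwrite("pics/s_rail.png",cv2.resize(a[240:320,335:410],None,fx=8,fy=7,interpolation=cv2.INTER_CUBIC))
cv2.imwrite("pics/t_lane.png",cv2.resize(b[180:285,300:390],None,fx=6,fy=5.7,interpolation=cv2.INTER_CUBIC))
E
```

```text
red [(array([369.0459, 264.5321]), 109), (array([370. , 206.5]), 110)] (array([ 0.5793, -0.2664,  0.1083]), np.float64(3.5659605249225425e-05)) [ 0.5807 -0.2655  0.107 ] [ 0.5794 -0.2666  0.107 ]
green [(array([380.4909, 254.1273]), 110), (array([370., 190.]), 99)] (array([ 0.6348, -0.2671,  0.1082]), np.float64(0.0008069593559912945)) [ 0.636 -0.266  0.107] [ 0.6352 -0.2676  0.107 ]
```

View pics/s_lane.png

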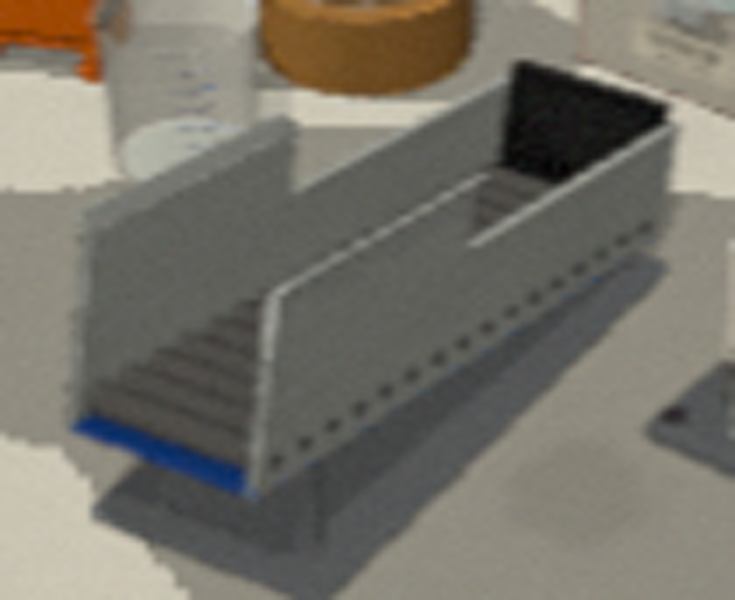

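View pics/s_rail.png

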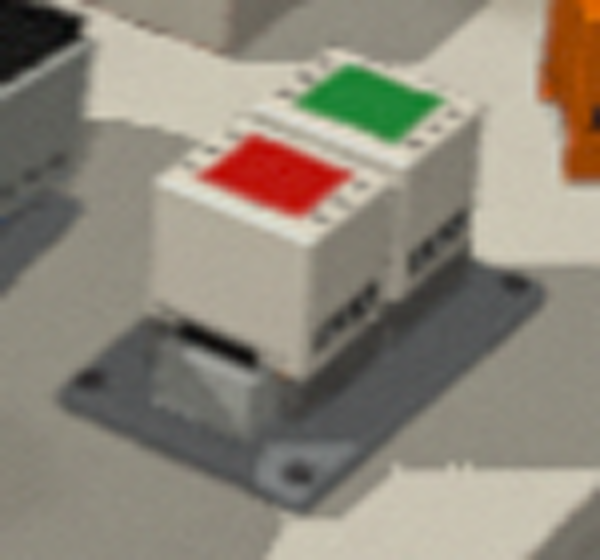

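View pics/t_lane.png

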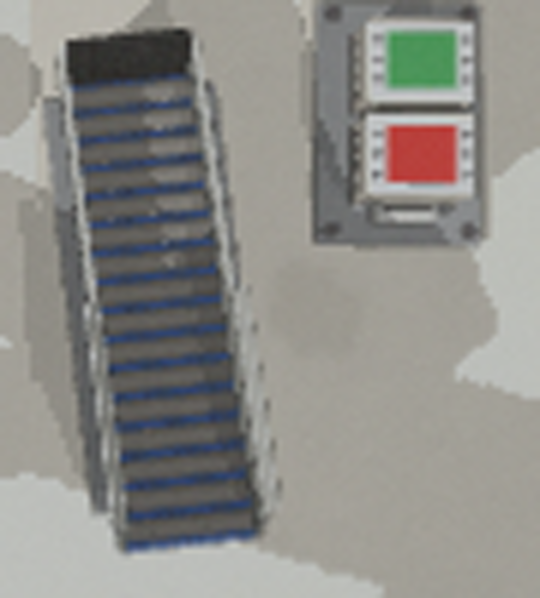

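```bash
cat >> h.py <<'E'
from scipy.spatial.transform import Rotation as Ro
def laneT(x,y,yaw):
    T=np.eye(4);T[:3,:3]=Ro.from_euler("ZY",[yaw,0.22]).as_matrix();T[:3,3]=[x,y,.062];return T
def tf(T,P): return np.atleast_2d(P)@T[:3,:3].T+T[:3,3]
def sc(cx,cy,fx,fy,ox,oy): return np.array([(cx+.5)/fx-.5+ox,(cy+.5)/fy-.5+oy])
E
cat > lane.py <<'E'
from h import *
from scipy.optimize import least_squares
s=load("scene0");t=load("top0")
S=lambda x,y:sc(x,y,7,6,250,225); T=lambda x,y:sc(x,y,6,5.7,300,180)
obs=[(t,T(124,543),(-.150,.036,-.003)),(t,T(258,531),(-.150,-.036,-.003)),
(t,T(72,88),(.142,.036,.05)),(t,T(190,72),(.142,-.036,.05)),
(s,S(515,68),(.142,.036,.05)),(s,S(505,172),(.142,.036,.0)),
(s,S(675,125),(.150,-.041,.04)),(s,S(490,175),(-.02,-.036,.072)),(s,S(470,243),(-.02,-.036,.04)),(s,S(295,190),(-.02,.036,.04))]
f=lambda p:np.concatenate([proj(c,tf(laneT(*p),P))[0]-px for c,px,P in obs])
r=least_squares(f,[.55,-.13,.1],loss="soft_l1")
print(r.x,np.degrees(r.x[2]));print(f(r.x).reshape(-1,2))
p=r.x
segs=[]
for y in(.036,-.036):
    segs+=[((-.15,y,0),(.142,y,0)),((-.02,y,.04),(.15,y,.04)),((-.15,y,.072),(-.02,y,.072)),((-.02,y,.072),(-.02,y,.04)),((-.15,y,0),(-.15,y,.072))]
for x,z in((-.15,0),(.142,0),(.142,.05)): segs.append(((x,.036,z),(x,-.036,z)))
for c,n,fx,fy,x0,y0,x1,y1 in((s,"s",7,6,250,225,355,325),(t,"t",6,5.7,300,180,390,285)):
    im=cv2.resize(c["color"][y0:y1,x0:x1,::-1],None,fx=fx,fy=fy,interpolation=cv2.INTER_CUBIC)
    for a,b in segs:
        q=proj(c,tf(laneT(*p),[a,b])); q=(q-[x0,y0]+.5)*[fx,fy]-.5
        cv2.line(im,*[tuple(int(v) for v in np.round(k)) for k in q],(0,255,255),1)
    cv2.imwrite(f"pics/ov_{n}.png",im)
E
python3 lane.py
```

```text
[ 0.5009 -0.1214  0.1069] 6.122256140362709
[[ 1.0505  0.3623]
 [ 0.0388 -0.0561]
 [-0.4158 -6.8513]
 [ 0.8011 -6.3678]
 [-0.0511 -0.9199]
 [-0.575  -2.7002]
 [ 1.4736 -0.0039]
 [-2.9313  1.2069]
 [-1.4406  1.0263]
 [ 0.1554  0.9295]]
```

```bash
python3 -c "
import cv2,numpy as np
a=cv2.imread('pics/ov_s.png');b=cv2.imread('pics/ov_t.png')
print(a.shape,b.shape)"
```

```text
(600, 735, 3) (598, 540, 3)
```

View pics/ov_s.png

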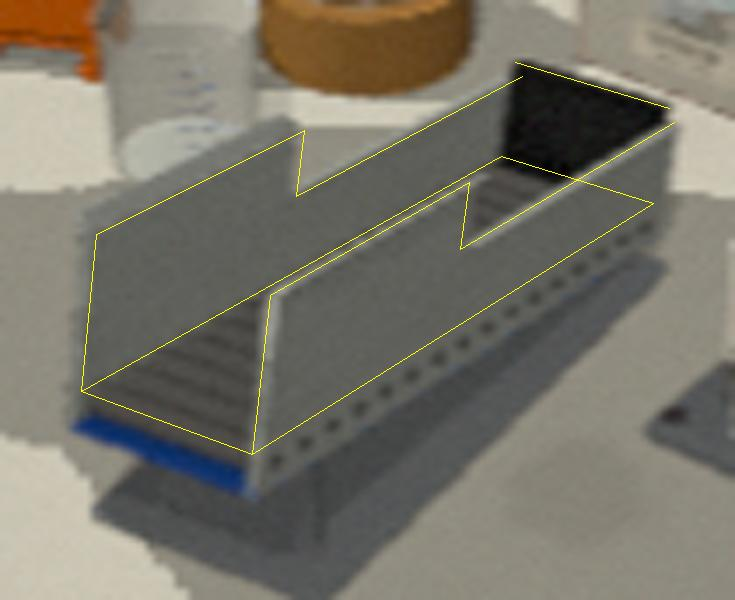

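View pics/ov_t.png

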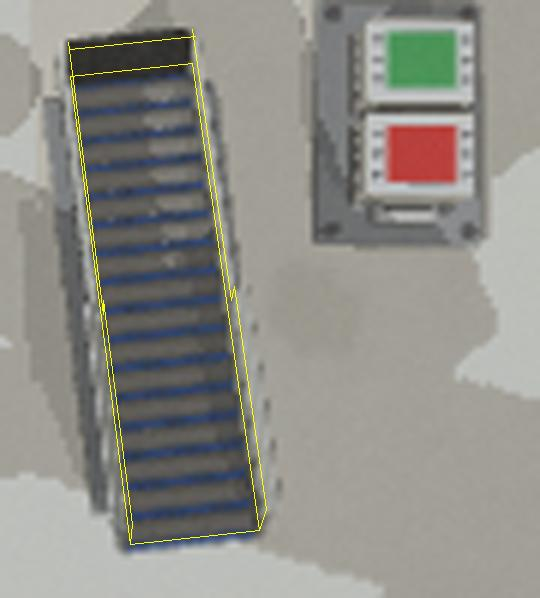

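```bash
python3 - <<'E'
a=open("lane.py").read()
i=a.index("obs=[");j=a.index("f=lambda")
a=a[:i]+'''obs=[(t,T(75,90),(.142,.036,.0)),(t,T(190,76),(.142,-.036,.0)),(t,T(67,40),(.142,.036,.05)),(t,T(190,30),(.142,-.036,.05)),
(t,T(122,541),(-.150,.036,-.01)),(t,T(258,529),(-.150,-.036,-.01)),
(s,S(515,68),(.142,.036,.05)),(s,S(503,172),(.142,.036,.0)),
(s,S(675,125),(.150,-.041,.04)),(s,S(490,175),(-.02,-.036,.072)),(s,S(470,243),(-.02,-.036,.04)),(s,S(295,190),(-.02,.036,.04)),(s,S(268,297),(-.15,-.036,.072))]
'''+a[j:]
open("lane.py","w").write(a)
E
python3 lane.py
```

```text
[ 0.5023 -0.1207  0.1068] 6.120082085165016
[[-0.9648 -2.8268]
 [ 0.1398 -2.6326]
 [ 0.2272  1.1672]
 [ 0.6097  0.5996]
 [ 1.1624  0.6219]
 [-0.2753  0.2159]
 [ 0.0603 -1.219 ]
 [-0.1777 -3.0089]
 [ 1.5647 -0.3168]
 [-2.8009  0.8475]
 [-1.3101  0.6595]
 [ 0.3055  0.5797]
 [ 0.4867 -0.7903]]
```

View pics/ov_s.png

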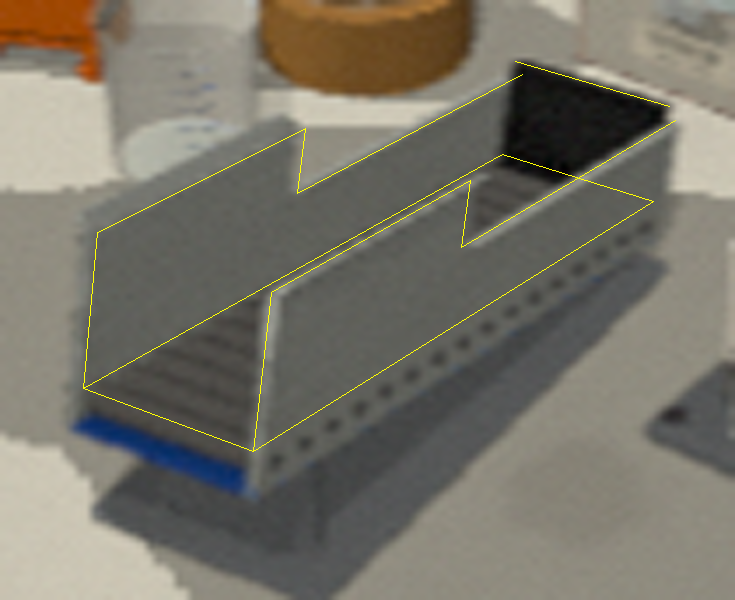

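View pics/ov_t.png

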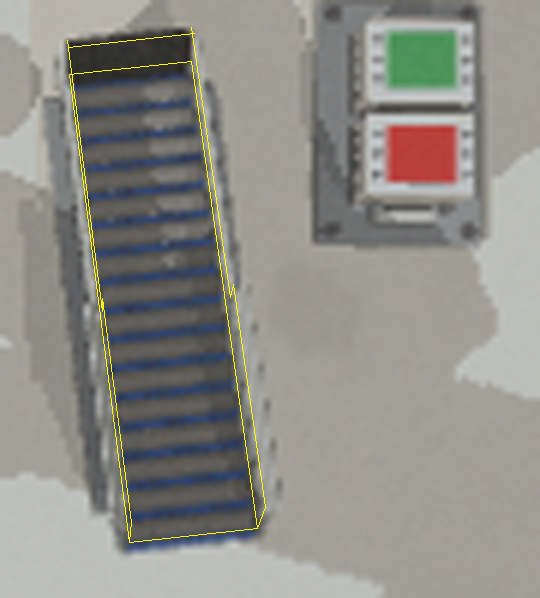

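```bash
cat > ov2.py <<'E'
from h import *
import sys
s=load("scene0");t=load("top0")
p=[float(v) for v in sys.argv[1:4]]; p[2]=np.radians(p[2])
W=[]
for y in(.036,-.036):
    W+=[((-.15,y,0),(-.02,y,0)),((-.15,y,.072),(-.02,y,.072)),((-.15,y,-.02),(-.15,y,.072)),((.14,y,.04),(-.02,y,.04)),((.142,y,0),(.142,y,.05))]
    o=y*41/36
    W+=[((-.15,o,.072),(-.15,o,-.02)),((.15,o,.04),(-.02,o,.04))]
out=[]
for c,fx,x0,y0,x1,y1 in((t,11,312,228,352,282),(t,11,308,180,348,234),(s,9,255,250,300,312)):
    im=cv2.resize(c["color"][y0:y1,x0:x1,::-1],None,fx=fx,fy=fx,interpolation=cv2.INTER_CUBIC)
    im0=im.copy()
    for a,b in W:
        q=proj(c,tf(laneT(*p),[a,b])); q=(q-[x0,y0]+.5)*fx-.5
        cv2.line(im,*[tuple(int(v) for v in np.round(k)) for k in q],(0,255,255),1)
    out.append(cv2.resize(np.hstack([im0,im]),None,fx=.9,fy=.9))
for i,o in enumerate(out): cv2.imwrite(f"pics/ov2_{i}.png",o); print(o.shape)
E
python3 ov2.py .5023 -.1207 6.12
```

```text
(535, 792, 3)
(535, 792, 3)
(502, 729, 3)
```

View pics/ov2_0.png

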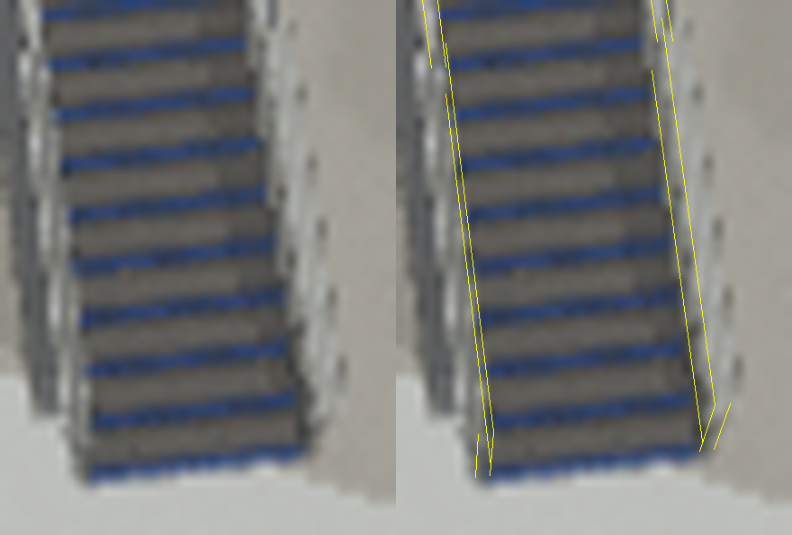

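View pics/ov2_2.png

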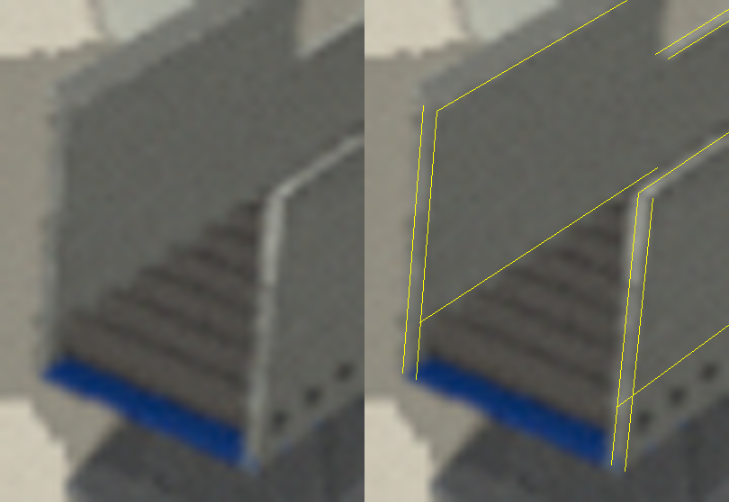

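View pics/ov2_1.png

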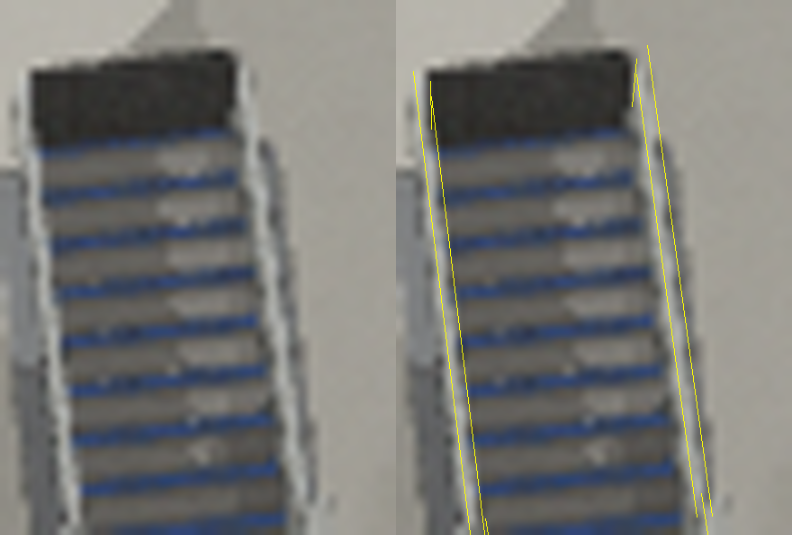

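Run:
```python
from h import *
s=load("scene0");t=load("top0")
print("smudge",onz(t,(352.5,234),0),onz(s,(331,306),0))
for n,px in dict(seam=(400,235),seam2=(400,180),deskfront=(350,290),bott=(452,252)).items(): print(n,onz(t,px,0))
print("bottle tops",onz(t,(452,250),.3),onz(t,(426,119),.3),onz(t,(431,185),.3))
# plate corners in top crop t_lane
for n,(x,y) in dict(nl=(312,243),nr=(482,243),fr=(485,5)).items(): print(n,onz(t,sc(x,y,6,5.7,300,180),.012))
print("boom",onz(t,(277,268),.365)); print("jar",onz(t,(260,254),.09),"beaker",onz(t,(274,208),.05))
im=t["color"][170:295,300:470,::-1]; cv2.imwrite("pics/t_r.png",cv2.resize(im,None,fx=4.6,fy=4.6,interpolation=cv2.INTER_CUBIC))
im=s["color"][225:330,320:440,::-1]; cv2.imwrite("pics/s_r.png",cv2.resize(im,None,fx=5.5,fy=5.5,interpolation=cv2.INTER_CUBIC))
```

```text
smudge [ 0.4901 -0.2175  0.    ] [ 0.4911 -0.2117  0.    ]
seam [ 0.485  -0.3888  0.    ]
seam2 [ 0.6842 -0.3935  0.    ]
deskfront [ 0.2916 -0.206   0.    ]
bott [ 0.4216 -0.5779  0.    ]
bottle tops [ 0.4329 -0.4805  0.3   ] [ 0.8278 -0.4147  0.3   ] [ 0.6264 -0.4228  0.3   ]
nl [ 0.5316 -0.2135  0.012 ]
nr [ 0.5309 -0.3149  0.012 ]
fr [ 0.681  -0.3198  0.012 ]
boom [0.3893 0.0308 0.365 ]
jar [0.4231 0.1038 0.09  ] beaker [0.5808 0.0592 0.05  ]
```

View pics/t_r.png

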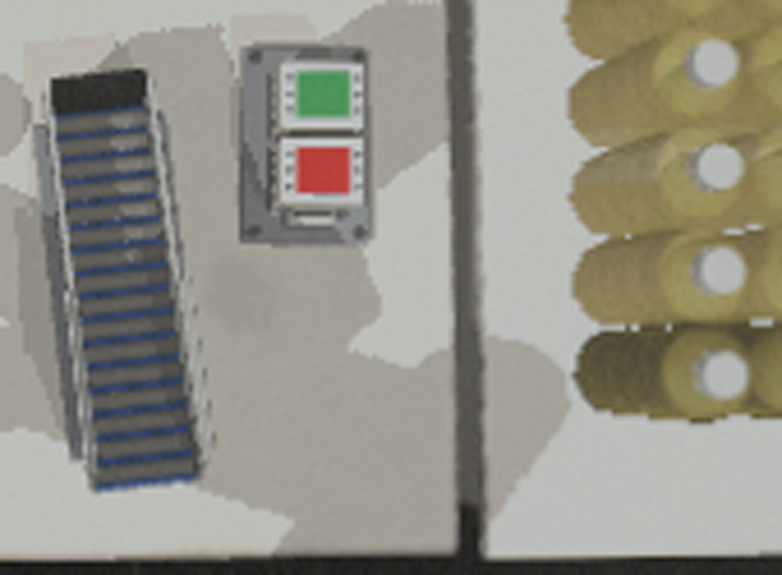

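View pics/s_r.png

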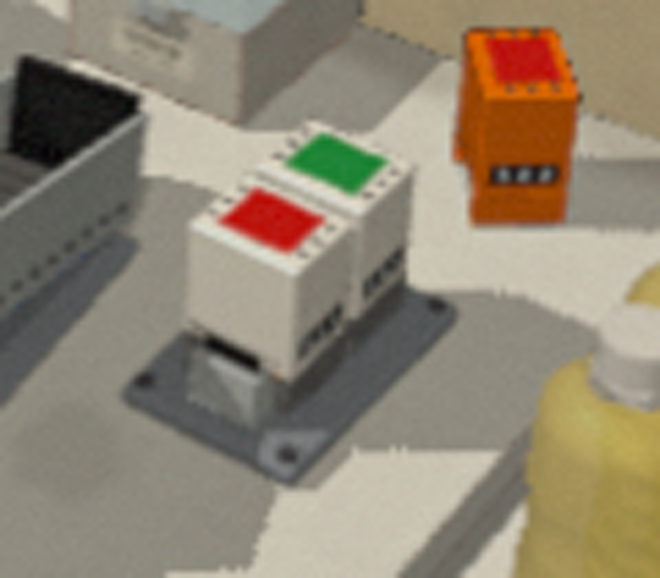

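Red-topped candidates in the scene picture: the white block at (369,265), orange at (256,220) and orange at (414,246). The white one, clipped on the rail next to the green module, fits, and the enlarged crop confirms it. The lane's upper end (blue lip, tall guides) is nearest the robot.

```bash
cat > cfg.py <<'E'
from h import *
from bench import *
RED=(.5797,-.2661); YR=-0.8
LANE=laneT(.5023,-.1197,np.radians(5.95))
LO=[180,np.degrees(.22),5.95]
def lp(x,z,y=0): return list(tf(LANE,[x,y,z])[0])
def ph(): return current_eef_pos(),current_contact_force(),round(current_grip_width(),4),current_t()
E
python3 - <<'E'
from cfg import *
for p,o in [((.2229,.4751,.5),[180,0,64.86]),((*RED,.5),[180,0,-90+YR]),((*RED,.064),[180,0,-90+YR]),((*RED,.22),[180,0,-90+YR]),((.39,-.29,.22),[180,0,-90]),((.39,-.29,.05),[180,0,-90]),((.39,-.29,.05),[180,0,0]),((.39,-.29,.3),[180,0,0]),(lp(-.1,.22),LO),(lp(-.1,.045),LO)]:
    q=ik(list(p),o); print(p,None if q is None else np.array(q))
E
```

```text
(0.2229, 0.4751, 0.5) [ 52.0619  17.717   47.9135  -0.     114.3694 -12.7981]
(0.5797, -0.2661, 0.5) None
(0.5797, -0.2661, 0.064) [-35.162   41.6954  75.6354  -0.      62.6693  55.638 ]
(0.5797, -0.2661, 0.22) [-35.162   33.2438  65.7258  -0.      81.0303  55.638 ]
(0.39, -0.29, 0.22) [-50.4792  13.9312  93.989   -0.      72.0797  39.5208]
(0.39, -0.29, 0.05) [-50.4792  27.2643 104.4394  -0.      48.2963  39.5208]
(0.39, -0.29, 0.05) [-50.4792  27.2643 104.4394  -0.      48.2963 -50.4792]
(0.39, -0.29, 0.3) [-50.4792  10.7088  85.9283  -0.      83.3628 -50.4792]
[np.float64(0.4529878685855091), np.float64(-0.12483940950739406), np.float64(0.2985204011608201)] [-26.1471  15.4572  81.0659  -6.6767  94.1754 -31.9595]
[np.float64(0.4150034251895817), np.float64(-0.12879822458843787), np.float64(0.12773834752796417)] [-28.6056  20.467  101.3773  -7.6314  68.7634 -31.127 ]
```

Run:
```python
from cfg import *
p=current_eef_pos()
line_to([p[0],p[1],.5],speed=.25)
move_pose([.45,-.27,.5],[180,0,-90+YR]); print(ph())
set_gripper(.088,50)
move_pose([*RED,.2],[180,0,-90+YR]); print(ph())
hold(.2)
c=camera("top");cv2.imwrite("pics/t1.png",cv2.resize(c["color"][170:295,300:430,::-1],None,fx=4.5,fy=4.5))
c=camera("scene");cv2.imwrite("pics/s1.png",cv2.resize(c["color"][150:330,270:450,::-1],None,fx=3.3,fy=3.3))
```

```text
(array([ 0.4503, -0.2694,  0.5001]), array([-0.4534, -0.3149, -0.3672]), 0.0879, 4.0417)
(array([ 0.58  , -0.2667,  0.2015]), array([-0.0058,  0.4038,  0.1283]), 0.0876, 5.5)
```

View pics/s1.png

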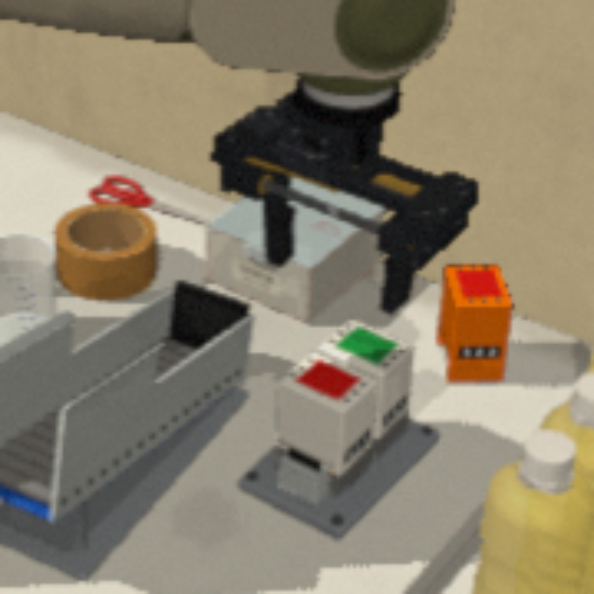

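The scene picture shows the open jaws above the red-topped white module (crop (330,380)), with the jaws across world y.

Run:
```python
from cfg import *
line_to([*RED,.12],speed=.12)
r=line_to([*RED,.064],speed=.05,stop_force=8); print(r,ph())
if not r:
    set_gripper(.055,50); hold(.2); print("grip",ph())
    c=camera("scene");cv2.imwrite("pics/s2.png",cv2.resize(c["color"][200:320,310:440,::-1],None,fx=4.5,fy=4.5))
```

```text
False (array([ 0.5799, -0.2662,  0.0644]), array([-0.7554,  0.8318, -0.6605]), 0.0879, 7.8833)
grip (array([ 0.5797, -0.2656,  0.0641]), array([-0.91  ,  5.2791,  4.2051]), 0.0614, 8.5917)
```

View pics/s2.png

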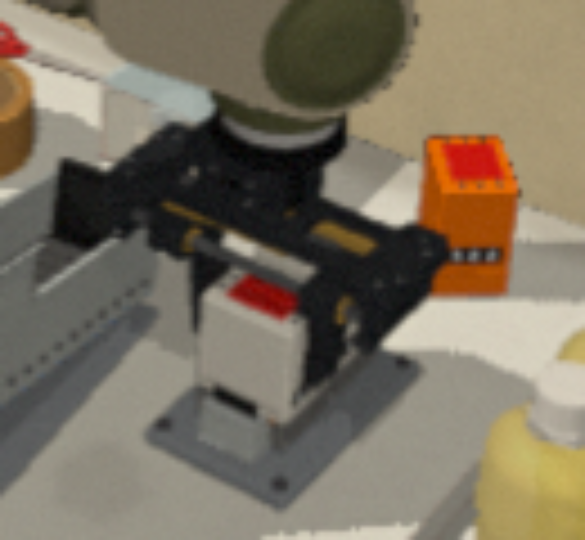

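Run:
```python
from cfg import *
p=current_eef_pos()
Y=-.2655
line_to([p[0],Y,.064],speed=.02)
for z in (.070,.078,.090,.110):
    line_to([p[0],Y,z],speed=.05); print(ph())
line_to([p[0],Y,.2],speed=.15); hold(.3); print("up",ph())
c=camera("scene");cv2.imwrite("pics/s3.png",cv2.resize(c["color"][180:320,310:440,::-1],None,fx=4.2,fy=4.2))
```

```text
(array([ 0.5788, -0.2653,  0.069 ]), array([-2.7351,  1.6195, -8.858 ]), 0.0619, 9.1583)
(array([ 0.5806, -0.2663,  0.0797]), array([-0.5161,  0.003 , -1.6646]), 0.0613, 9.4667)
(array([ 0.5799, -0.2657,  0.0905]), array([-0.379 , -1.0293, -1.4941]), 0.0616, 9.8583)
(array([ 0.5797, -0.2655,  0.1101]), array([-0.5884, -0.1267, -1.9665]), 0.0615, 10.4083)
up (array([ 0.5796, -0.2654,  0.1994]), array([-0.4783, -1.2317, -1.3586]), 0.0619, 11.4583)
```

View pics/s3.png

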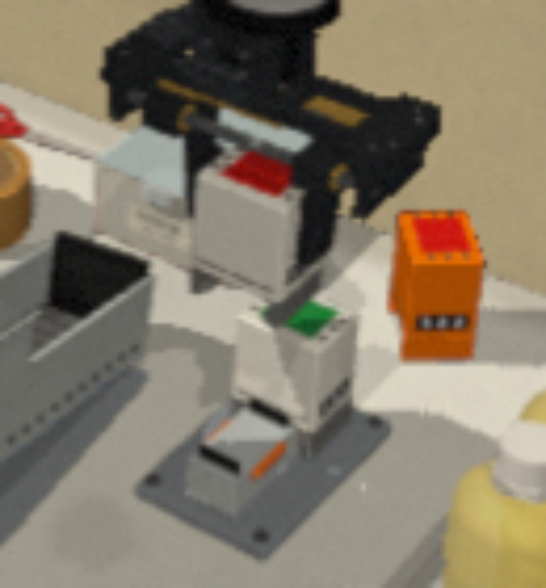

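Run:
```python
from cfg import *
move_pose([.39,-.29,.2],[180,0,-90])
line_to([.39,-.29,.055],speed=.12); hold(.15); print(ph())
r=line_to([.39,-.29,.034],speed=.02,stop_force=4); print(r,ph())
hold(.2)
c=camera("scene");cv2.imwrite("pics/s4.png",cv2.resize(c["color"][230:390,250:410,::-1],None,fx=3.6,fy=3.6))
```

```text
(array([ 0.3902, -0.2902,  0.0555]), array([ 0.2256,  0.0811, -1.8934]), 0.0618, 13.8083)
True (array([ 0.39  , -0.2899,  0.0421]), array([-0.187 ,  0.9818,  5.3446]), 0.0613, 14.4917)
```

View pics/s4.png

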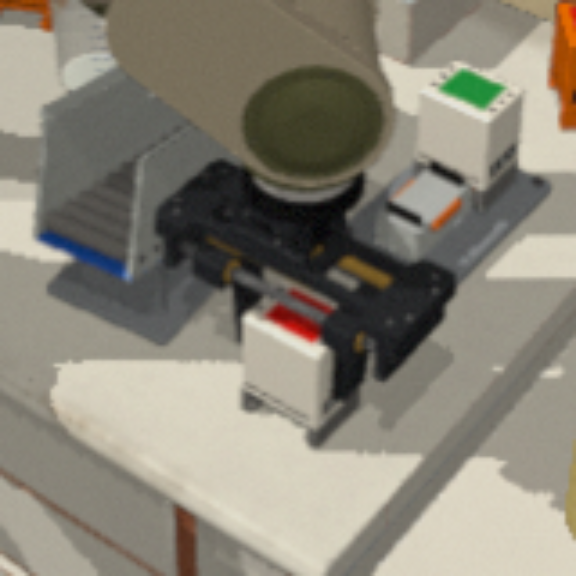

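Run:
```python
from cfg import *
set_gripper(.088); hold(.4); print(ph())
line_to([.39,-.29,.14],speed=.12)
move_pose([.39,-.29,.2],[180,0,0]); hold(.1); print(ph())
for n in("scene","top"):
    c=camera(n); pickle.dump(c,open(f"pics/{n}5.pkl","wb"))
cv2.imwrite("pics/t5.png",cv2.resize(load("top5")["color"][170:300,270:410,::-1],None,fx=4,fy=4))
cv2.imwrite("pics/s5.png",cv2.resize(load("scene5")["color"][230:390,250:410,::-1],None,fx=3.6,fy=3.6))
```

```text
(array([ 0.3896, -0.2896,  0.0416]), array([ 0.2021, -0.3306, -0.5898]), 0.088, 15.7)
(array([ 0.3899, -0.2899,  0.1998]), array([ 0.3486, -0.1303,  0.201 ]), 0.0876, 18.1667)
```

View pics/s5.png

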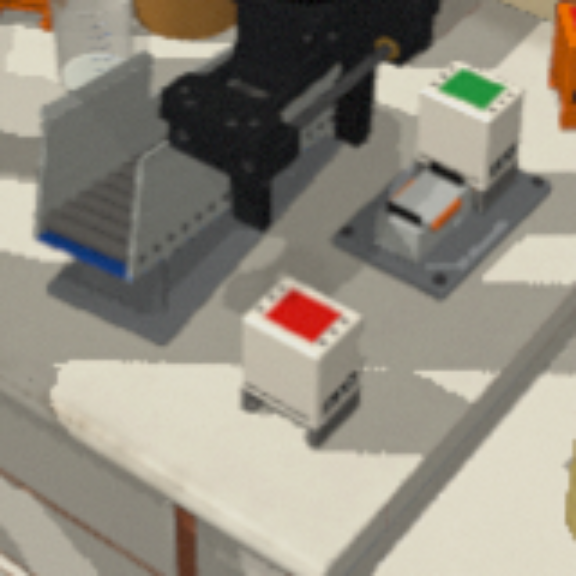

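View pics/t5.png

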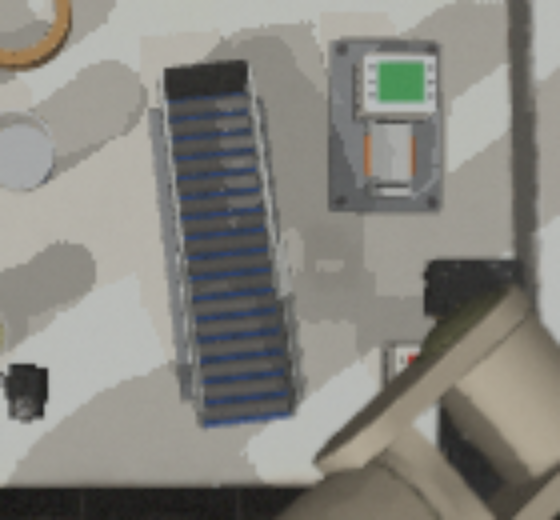

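Run:
```python
from cfg import *
s=load("scene5"); b=blob(s,"r",(310,300,350,330)); print(b[0],b[1],onz(s,b[0],.085))
# scene bias at the rail: grip centre was y=-.2655
```

```text
[333.4867 317.1467] 150 [ 0.3908 -0.2909  0.085 ]
```

Run:
```python
from cfg import *
P=[.3905,-.29]
line_to([*P,.10],speed=.15)
r=line_to([*P,.044],speed=.06,stop_force=6); print(r,ph())
if not r:
    set_gripper(.044,35); hold(.15); print("grip",ph(),current_eef_rot())
    line_to([.3905,-.29,.26],speed=.15); print(ph())
    move_pose(lp(-.1,.044+.12),LO); hold(.3); print(ph(),current_eef_rot(),lp(-.1,.164))
    for n in("scene","top"):
        c=camera(n); pickle.dump(c,open(f"pics/{n}6.pkl","wb"))
    cv2.imwrite("pics/t6.png",cv2.resize(load("top6")["color"][170:300,270:410,::-1],None,fx=4,fy=4))
    cv2.imwrite("pics/s6.png",cv2.resize(load("scene6")["color"][190:330,230:370,::-1],None,fx=4.2,fy=4.2))
```

```text
False (array([ 0.3907, -0.2902,  0.0443]), array([ 0.8195, -0.0183,  0.1221]), 0.0884, 20.1667)
grip (array([ 0.3906, -0.2901,  0.0441]), array([1.0446, 0.294 , 1.1814]), 0.0493, 20.975) [179.9875  -0.0157   0.0002]
(array([ 0.3903, -0.2898,  0.2593]), array([ 0.3355,  0.3583, -1.7693]), 0.0498, 22.5667)
(array([ 0.4406, -0.127 ,  0.244 ]), array([-0.0172,  0.2621, -2.5333]), 0.0499, 23.6) [179.9929  12.5865   5.8521] [np.float64(0.44083284669881234), np.float64(-0.12610623033332807), np.float64(0.24387014399830623)]
```

View pics/s6.png

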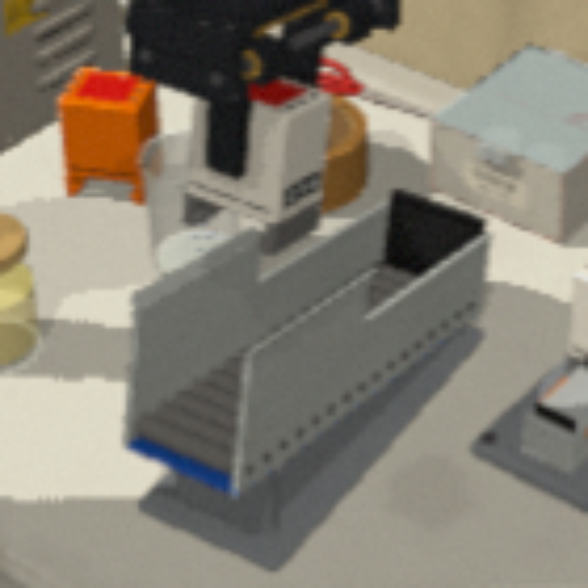

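Run:
```python
from cfg import *
r=line_to(lp(-.1,.044+.082),speed=.1,stop_force=5); print(r,ph())
r=line_to(lp(-.1,.044+.060),speed=.03,stop_force=5); hold(.2); print(r,ph(),current_wrist_torque())
for n in("scene","top"):
        c=camera(n); pickle.dump(c,open(f"pics/{n}7.pkl","wb"))
cv2.imwrite("pics/t7.png",cv2.resize(load("top7")["color"][170:300,270:410,::-1],None,fx=4,fy=4))
cv2.imwrite("pics/s7.png",cv2.resize(load("scene7")["color"][215:315,245:345,::-1],None,fx=5.9,fy=5.9))
```

```text
False (array([ 0.4328, -0.1271,  0.2072]), array([-0.0971,  0.1113, -2.3196]), 0.05, 24.2333)
False (array([ 0.4279, -0.1275,  0.1854]), array([-0.6719,  0.2319, -1.1513]), 0.0499, 25.3167) [-0.021  -0.0851  0.0078]
```

View pics/s7.png

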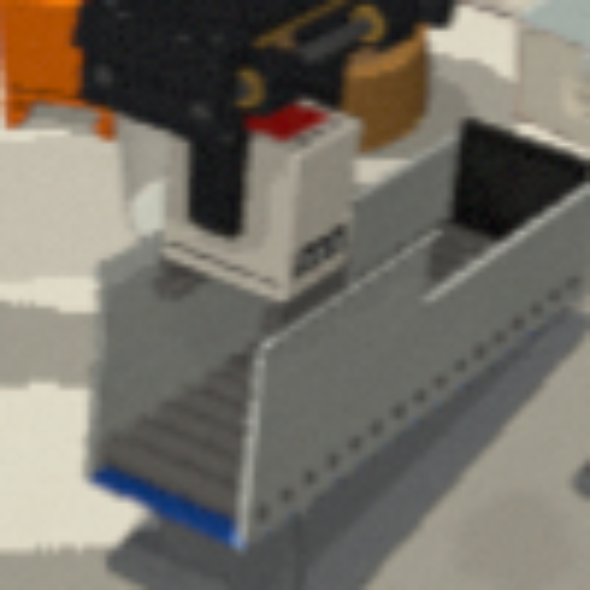

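The module's skids sit between the guides at crop (180,285) and (290,310), with no lateral force. I'm lowering it on.

Run:
```python
from cfg import *
r=line_to(lp(-.1,.044+.012),speed=.05,stop_force=5); hold(.1); print(r,ph())
if not r:
    r=line_to(lp(-.1,.044-.006),speed=.02,stop_force=3); hold(.25); print(r,ph(),current_wrist_torque())
d=np.linalg.inv(LANE)@np.r_[current_eef_pos(),1]; print("deck tip",d[:3])
for n in("scene","top"):
        c=camera(n); pickle.dump(c,open(f"pics/{n}8.pkl","wb"))
cv2.imwrite("pics/s8.png",cv2.resize(load("scene8")["color"][215:315,245:345,::-1],None,fx=5.9,fy=5.9))
```

```text
False (array([ 0.4176, -0.1286,  0.1387]), array([ 0.2071,  0.7289, -1.6732]), 0.0496, 26.625)
True (array([ 0.4149, -0.1288,  0.1265]), array([1.9484, 0.8827, 5.4641]), 0.0494, 27.5083) [ 0.091   0.0306 -0.0234]
deck tip [-0.0998  0.      0.0438]
```

View pics/s8.png

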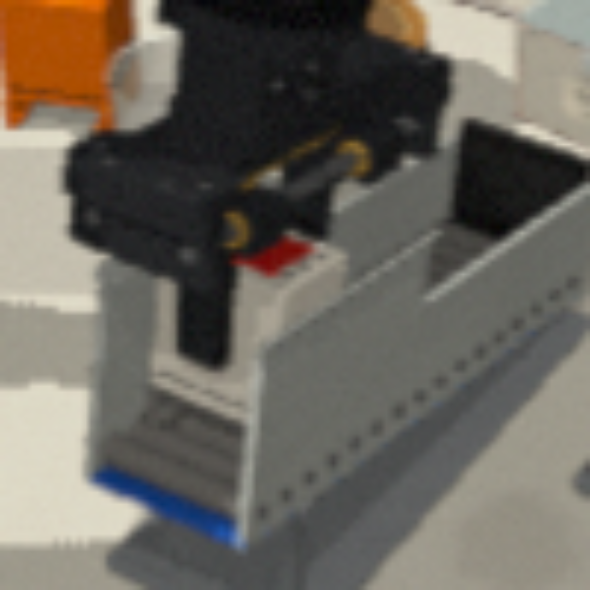

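Run:
```python
from cfg import *
set_gripper(.088); print(ph())
line_to(lp(-.1,.044+.11),speed=.15); print(ph())
hold(1.5)
for n in("scene","top"):
        c=camera(n); pickle.dump(c,open(f"pics/{n}9.pkl","wb"))
cv2.imwrite("pics/s9.png",cv2.resize(load("scene9")["color"][190:330,240:400,::-1],None,fx=4.2,fy=4.2))
```

```text
(array([ 0.4144, -0.1286,  0.126 ]), array([-0.0357,  1.4853,  0.6499]), 0.0882, 28.3167)
(array([ 0.4383, -0.1262,  0.2333]), array([ 0.1658, -0.4399,  0.4788]), 0.0879, 29.2083)
```

View pics/s9.png

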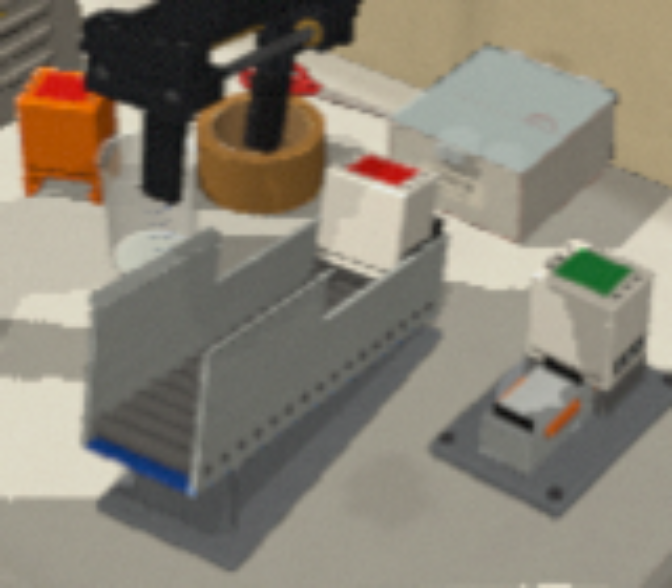

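The module ran down to the stop (plate at crop (383,170)) and the green one is still seated. Next I'm checking the numbers and moving the arm up and clear.

Run:
```python
from cfg import *
p=current_eef_pos(); line_to([p[0],p[1]-.06,.30],speed=.15); hold(.3)
res={}
for n,roi,g in(("scene",(310,210,350,240),(360,240,400,265)),("top",(305,175,345,215),(355,175,385,200))):
    c=camera(n); pickle.dump(c,open(f"pics/{n}10.pkl","wb"))
    b=blob(c,"r",roi); o,d=ray(c,b[0]); Li=np.linalg.inv(LANE)
    o2=Li[:3,:3]@o+Li[:3,3]; d2=Li[:3,:3]@d; q=o2+d2*(.085-o2[2])/d2[2]
    gb=blob(c,"g",g); print(n,b[0],b[1],"deck",q,"green",onz(c,gb[0],.107),gb[1]); res[n]=b[0]
X,e=tri(load("scene10"),res["scene"],load("top10"),res["top"]); print("tri deck",(np.linalg.inv(LANE)@np.r_[X,1])[:3],e)
print(ph())
cv2.imwrite("pics/t10.png",cv2.resize(load("top10")["color"][120:300,220:410,::-1],None,fx=3.3,fy=3.3))
```

```text
scene [327.4103 226.4103] 78 deck [0.1299 0.0193 0.085 ] green [ 0.636 -0.266  0.107] 110
top [322.3774 190.8962] 106 deck [ 0.114 -0.     0.085] green [ 0.6352 -0.2676  0.107 ] 99
tri deck [0.1074 0.0038 0.0976] 0.007494465042309296
(array([ 0.4387, -0.1862,  0.2999]), array([-0.3761,  0.7079,  0.2887]), 0.0882, 31.95)
```

View pics/t10.png

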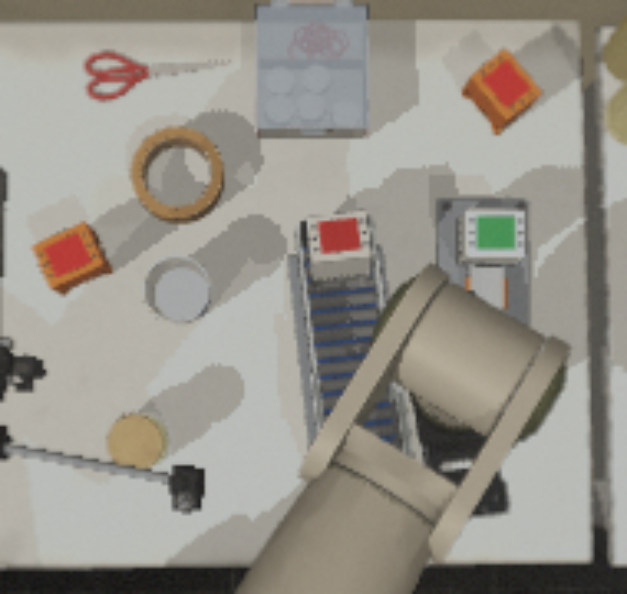

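Run:
```python
from cfg import *
Li=np.linalg.inv(LANE)
for f,roi in(("scene9",(315,220,350,240)),("scene10",(310,215,350,240)),("top9",(305,175,345,215))):
    c=load(f);b=blob(c,"r",roi); o,d=ray(c,b[0]); o2=Li[:3,:3]@o+Li[:3,3]; d2=Li[:3,:3]@d
    print(f,b[0],b[1],o2+d2*(.085-o2[2])/d2[2])
cv2.imwrite("pics/s10.png",cv2.resize(load("scene10")["color"][180:310,280:410,::-1],None,fx=4.5,fy=4.5))
```

```text
scene9 [330.5645 229.9839] 62 [0.1146 0.0004 0.085 ]
scene10 [331.    230.127] 63 [ 0.1146 -0.001   0.085 ]
top9 [322.3039 190.951 ] 102 [0.1138 0.0003 0.085 ]
```

View pics/s10.png

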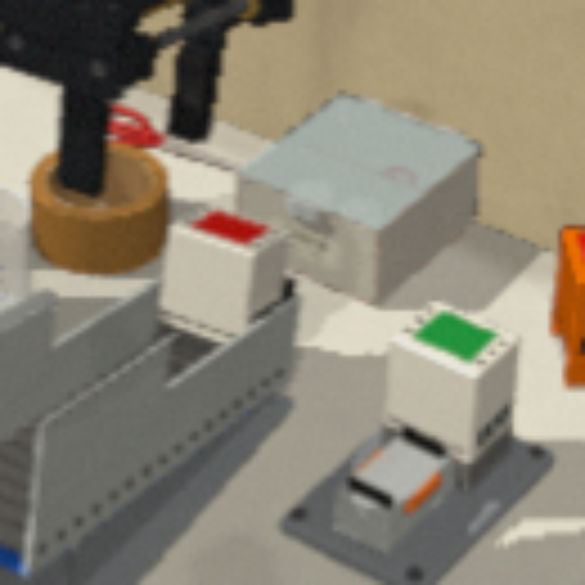

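Run:
```python
from bench import *
sign_off(); print(current_t())
```

```text
the job is handed in; nothing more can be done
the job is handed in; nothing more can be done
```

I've handed the job in: the red module ran down the lane by itself and is standing against the stop. The hand-in call gives no verdict, and the last clock reading before it was 32 s of the 67 s allowed.

**What I did**
- I gripped the red module by its faces toward the stand's -x and +x and pulled it straight up off the catches.
- I stood it upright on the bare desk at about (0.39, -0.29) and let go.
- I took it again by the other pair of faces and set it tilted with the lane, at deck x of about -0.10 m between the guides, without any side contact. Then I let go and withdrew.

**Last checks**
- **Red module:** its plate centre reads deck x = 0.114 to 0.115 m and y within 1 mm of the centre line, in both cameras. It stands upright and did not move between the two sets of pictures. The nominal position against the stop is 0.117 m; the 2 to 3 mm difference is within my estimate of the lane's position.
- **Green module:** its image position is the same as at the start.
- **Jar, beaker and tape:** I saw no change in their places by eye, but did not measure it.
- **Robot:** open and clear of everything, with only sensor noise in the force reading.

One check disagreed at first: a scene-camera reading put the module at deck x = 0.130 m, y = 0.019 m. The search area had also picked up the red scissors, and narrowing it to the plate gave the values above.

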